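# Pack a pile of desk pieces into their fitted brocade cases

### The job

The pieces of a painter's desk set are piled up on the felt: a red stone seal on a porcelain seal-paste pot, on a green stone paperweight, on an inkstone with a rosewood cover. Take the pile apart from the top down, one piece at a time, and set each piece upright and flat, fully down in the hollow of its own case: each hollow has its piece's outline and is a little larger. Drop or tip nothing over, leave the red paint bottle and the celadon bowl where they are, and let go of everything.

Things in the scene. Friction and masses are not known exactly. Their poses are not given: they have to be found in the camera images.
- seal_center (a point): Reddish-brown soapstone seal, square column 24 x 24 mm, 50 mm tall with its small carved knob (flat sides up to 38 mm), about 55 g; stands on top of the pot. This point: centre, 25 mm above its underside; z up, x and y along its flat sides.
- pot_center (a point): Round white porcelain seal-paste pot with blue bands, its flat lid shut and fixed, diameter 46 mm, 30 mm tall, about 100 g; stands on the paperweight. This point: centre, 15 mm above its underside; z up.
- paperweight_center (a point): Green stone paperweight slab with two brass bands, 100 (x) x 46 (y) x 24 mm tall, about 280 g; lies on the inkstone. This point: centre, 12 mm above its underside; x along its length, z up.
- inkstone_center (a point): Black slate inkstone with its dark rosewood cover fixed on, one block 130 (x) x 62 (y) x 30 mm tall, about 450 g; bottom of the pile, on the table. This point: centre, 15 mm above its underside; x along its length, z up.
- seal_case_seat (a point): Fixed open brocade case, purple brocade sides, gold silk cushion; 64 x 64 mm (x by y), its cushion top 20 mm above the table, with a square hollow 40 x 40 mm for the seal to stand in sunk 8 mm into it. This point: centre of the hollow's floor, 12 mm above the table; z up, x and y along the hollow's sides. Seated, the seal stands 42 mm proud of the cushion, so grip it no lower than that part.
- pot_case_seat (a point): Fixed open brocade case, red brocade sides, gold silk cushion; 84 x 84 mm (x by y), its cushion top 20 mm above the table, with a round hollow 62 mm across for the pot sunk 8 mm into it. This point: centre of the hollow's floor, 12 mm above the table; z up. Seated, the pot stands 22 mm proud of the cushion, so grip it no lower than that part.
- paperweight_case_seat (a point): Fixed open brocade case, green brocade sides, gold silk cushion; 134 x 80 mm (x by y), its cushion top 20 mm above the table, with an oblong hollow 116 (x) x 62 (y) mm for the paperweight sunk 8 mm into it. This point: centre of the hollow's floor, 12 mm above the table; z up, x along its length. Seated, the paperweight stands 16 mm proud of the cushion, so grip it no lower than that part.
- inkstone_case_seat (a point): Fixed open brocade case, dark blue brocade sides, gold silk cushion; 164 x 96 mm (x by y), its cushion top 20 mm above the table, with an oblong hollow 146 (x) x 78 (y) mm for the inkstone sunk 8 mm into it. This point: centre of the hollow's floor, 12 mm above the table; z up, x along its length. Seated, the inkstone stands 22 mm proud of the cushion, so grip it no lower than that part.
- bottle_center (a point): Bystander: loose red paint bottle with an orange cap, 42 mm across, 110 mm tall. This point: half-way up.
- bowl_center (a point): Bystander: loose empty celadon-green porcelain bowl, 100 mm across, 40 mm tall. This point: half-way up.
There are look-alikes about, which are no part of the job. Leave any blue look-alike of the part that bears paperweight_center alone. What is shaped like the part that bears inkstone_center but blue is not meant.

How it is judged:
By the outcome, as a careful person would: the job done as asked, in the order asked, and still so for the second after the job is handed in, with the robot touching nothing.
It also fails if it takes over 128 s, if anything falls off the work surface, if the arm or the gripper's body presses on something with over 40 N, if the wrist force passes 120 N, or if a joint passes its speed limit or range.

### The arm

A 6-joint arm with a two-finger parallel gripper is mounted at the origin on the work surface. World frame = base frame: x ahead of the robot, y to its left, z up, the work surface at z = 0. Lengths are in m, angles in degrees, forces in N, time in s.
With the tool pointing down it reaches from about 0.4 to 0.825 m from the base axis. Payload 7 kg.
Tool frame: the origin (TCP) lies at the very end of the fingers, on their centre line; the grasp point (between the pads) lies tcp_to_grasp behind it (tcp_to_grasp is the distance from the TCP to the grasp point, in m); x points along the fingers, y is the direction in which the jaws open and shut, and the axes are right-handed (so a half turn about x gives the same grasp; the last joint's range is limited). The gripper opens to 88 mm and grips with 3 to 60 N. Pads are 19 mm wide; open, the fingers measure 130 mm over their backs; the gripper's body (78 mm by 193 mm) begins 47 mm behind the grasp point.
Start: joints at [16.507, 20.546, 0.682, 0, -70.136, -16.507], TCP at [0.675, -0, 0.227] pointing down, gripper open.
Joint ranges: [-176.03, 176.03], [-82.01, 121.73], [-58.28, 71.71], [-173.87, 95.51], [-174.79, -0.11], [-173.66, 173.66]. Speed limits (degrees/s): [136.94, 136.94, 172.46, 180, 180, 180].

### API

Orientations are given as [roll, pitch, yaw] about the fixed x, y, z axes, in that order (R = Rz(yaw) Ry(pitch) Rx(roll)).
In Python, from plant import * gives the robot as it stands. The module is installed in compiled form; this text tells all that it offers.
- The arm moves only by the shell command python3 -m pendant 'ROWS'. ROWS is JSON, a list of rows, each an object with "claw": the finger opening in mm, from 0 to 87.6; "linear": the shift along the tool's x, y, z in mm, a list of three; "twist": the turn about the tool's x in rad. In form: [{"claw": claw, "linear": [tx, ty, tz], "twist": twist}, ...]. A call has exactly 10 rows; each row shifts and turns the commanded pose from where the row before left it, along the tool's axes as they then stand; what a row does not reach is not made up. A row lasts 1/12 s, in which the tool goes at most 41.7 mm and 7.16 degrees, less where a joint would pass 70% of its speed; a pose out of reach is approached as far as the arm can. A call with a gripper value outside its range is refused whole. The fingers move at their own pace and stop on an object; the grip force is fixed at half the most. Time passes only in rows, so rows that do not move let the fingers close, or fill a call up. It gives the time, the measured TCP pose, the force and the opening at its end, in the units of the state.
- get_obs(): the state, without advancing time (a new reading comes with each control period).
- snapshot(name): name is "scene" or "side" or "wrist"; returns (picture, depth): 400x640x3 uint8, red, green, blue; 400x640 float32, m along the optical axis (not along the pixel's ray), 0 where there is no reading.
- camera_params(name): a dict with "fx", "fy", "cx", "cy" (pixels), "k1" (the pictures are not rectified: a ray, as slopes to the right and down, at radius r is drawn at 1 + k1 r^2 times it, then the intrinsics apply), "rvec" (rotation vector, rad) and "tvec" (3), from world to camera coordinates, as OpenCV has them. Camera axes: x right, y down, z forward; pixel columns grow to the right and rows downward; lengths in m; the calibration is good to about 2 mm. A picture is of the moment at which its call begins: read the wrist's pose just before it. camera_params takes no time and is no camera call; for the wrist camera it gives the pose at the moment of the call.
- close_job(): hands the job in, once; it reports no verdict.
Trained networks look in the newest picture that a camera, given by its name, has taken for a name from the list of things; names that differ only in an ending like _2 or _b are one class to them, and where a whole thing is asked for, a point or a joint stands for the part that bears it (a point fixed in the world has none). Each returns a list of dicts, best first, with "confidence" (0 to 1); they miss things now and then, are a little off and sometimes report something else, mostly with a low value. They report only what shows in the picture. A call takes as long as a camera call. They do not tell look-alikes from the thing itself.
- boxes_of(camera, target): "xy" ([column, row] in pixels, amid what is visible of it).
The state is a dict: "clock": time; "joint_pos": joint angles; "qvel": joint speeds; "tau": joint torques, N m; "tool_pos": TCP position; "orientation": TCP orientation; "force": force on the tool from outside, world axes, zero at the start; "moment": the same for the moment, N m; "opening": finger opening in m.
Only numpy, scipy, OpenCV 4.12 (cv2) and the standard library are available. Lean on these libraries where they do the work, as an engineer would, in place of code of your own. Each camera call takes 0.05 s, during which the arm holds its last target. There are 200 camera calls.

## Working session

There is one attempt and no reset: what is moved stays moved. The work goes in short steps, Python scripts to look and compute and a shell command to move; the robot and the scene stay as the last step left them, time stands still between calls to the robot, and variables do not carry over. Pictures are saved under pics/ and viewed, about 12 in all and at most 16, crops included, and the job is handed in when it is done.

```bash
mkdir -p pics; cat > h.py <<'E'
from plant import *
import numpy as np, cv2
from scipy.spatial.transform import Rotation as R
def cloud(name):
    p=camera_params(name); im,d=snapshot(name)
    K=np.array([[p['fx'],0,p['cx']],[0,p['fy'],p['cy']],[0,0,1]])
    v,u=np.mgrid[0:400,0:640]
    n=cv2.undistortPoints(np.stack([u,v],-1).reshape(-1,1,2).astype(np.float64),K,np.array([p['k1'],0,0,0,0.])).reshape(400,640,2)
    c=np.dstack([n[...,0]*d,n[...,1]*d,d])
    Rm=cv2.Rodrigues(np.array(p['rvec'],float))[0]
    w=(c-np.array(p['tvec']).ravel())@Rm
    w[d==0]=np.nan
    return im,d,w
def save(im,n): cv2.imwrite('pics/'+n+'.png',im[...,::-1])
E
python3 - <<'E'
from h import *
o=get_obs(); print(o)
for c in ['scene','side','wrist']:
    im,d,w=cloud(c); np.savez(c+'0.npz',im=im,d=d,w=w); save(im,c+'0'); print(c,camera_params(c))
im=np.vstack([cv2.imread(f'pics/{c}0.png') for c in ['scene','side']])
cv2.imwrite('pics/all0.png',cv2.resize(im,None,fx=.75,fy=.75,interpolation=cv2.INTER_AREA))
names=['seal_center','pot_center','paperweight_center','inkstone_center','seal_case_seat','pot_case_seat','paperweight_case_seat','inkstone_case_seat','bottle_center','bowl_center']
w=np.load('scene0.npz')['w']
for n in names:
    for b in boxes_of('scene',n):
        u,v=np.round(b['xy']).astype(int); print(n,b['xy'],round(b['confidence'],2),np.round(w[v,u],3))
E
```

```text
{'clock': 0.0, 'joint_pos': array([ 1.65051583e+01,  2.05915417e+01,  6.33724500e-01, -2.07974606e-02,
       -7.01365476e+01, -1.65073406e+01]), 'qvel': array([ 0.04342358, -0.07452537,  0.01257716,  0.00937159, -0.02847944,
       -0.01009623]), 'tau': array([-8.00930356e-04, -5.82726967e+01,  2.93058443e+01,  6.99745238e+00,
        6.93249181e-03, -2.06530804e-04]), 'tool_pos': array([ 6.74502896e-01, -4.54039593e-05,  2.25618990e-01]), 'orientation': array([  94.80373078,   89.90363048, -175.20553419]), 'force': array([ 0.27954896, -0.21254449, -0.54050122]), 'moment': array([-0.00695906,  0.01740204, -0.01653324]), 'opening': 0.087592264984367}
scene {'fx': 400.1817017781097, 'fy': 400.1817017781097, 'cx': 324.4350768123924, 'cy': 194.67229518145956, 'k1': -0.09958168962884742, 'rvec': array([ 2.39343951,  0.85313845, -0.29133793]), 'tvec': array([-0.48059023, -0.24402677,  1.23510492])}
side {'fx': 418.20366458121873, 'fy': 418.20366458121873, 'cx': 316.8196316550568, 'cy': 201.10275617801378, 'k1': -0.03808061199938308, 'rvec': array([ 2.08170463, -0.62547933,  0.3465515 ]), 
[... 467 characters left out ...]
 -0.151  0.053]
paperweight_center [366.2, 305.7] 0.76 [ 0.832 -0.115  0.024]
inkstone_center [305.0, 281.4] 0.89 [ 0.699 -0.159  0.042]
inkstone_center [214.5, 216.7] 0.75 [ 0.41 -0.17  0.03]
pot_case_seat [272.1, 185.9] 0.66 [0.442 0.    0.006]
pot_case_seat [430.3, 148.4] 0.31 [0.714 0.337 0.056]
paperweight_case_seat [187.4, 287.0] 0.63 [ 0.491 -0.332  0.009]
inkstone_case_seat [352.1, 198.6] 0.63 [0.633 0.099 0.009]
inkstone_case_seat [189.3, 284.3] 0.48 [ 0.491 -0.324  0.012]
bottle_center [430.9, 147.0] 0.91 [0.715 0.339 0.06 ]
bottle_center [400.2, 247.1] 0.52 [0.807 0.059 0.011]
bottle_center [355.4, 201.4] 0.28 [0.644 0.098 0.011]
bowl_center [400.1, 247.7] 0.64 [0.808 0.058 0.007]
```

View pics/all0.png

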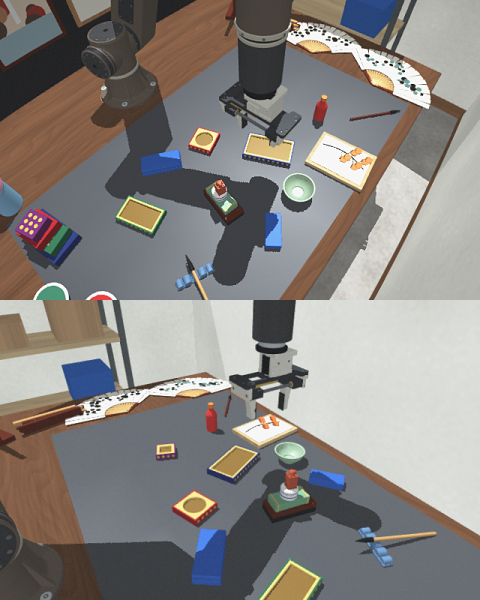

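The scene view shows the pile at about (296,267) px, with the blue look-alikes at (215,217) and (365,306). The side view shows the small purple seal case at about (220,203). Next I'll fit the cases and the pile from depth.

```bash
cat >> h.py <<'E'
def rect(P):
    (c,s,a)=cv2.minAreaRect((P[:,:2]*1000).astype(np.float32))
    if s[0]<s[1]: s=(s[1],s[0]); a+=90
    a=(a+90)%180-90
    return np.round(c,1),np.round(s,1),round(a,1)
E
python3 - <<'E'
from h import *
from scipy import ndimage as N
maps=[]
for c in ['scene','side']:
    D=np.load(c+'0.npz'); im,w=D['im'],D['w']; z=w[...,2]
    fl=z[(w[...,0]>.4)&(w[...,0]<.8)&(abs(w[...,1])<.35)&(abs(z)<.012)]; print(c,'table z',np.nanmedian(fl),np.nanstd(fl))
    hsv=cv2.cvtColor(im,cv2.COLOR_RGB2HSV)
    ok=(w[...,0]>.35)&(w[...,0]<.9)&(w[...,1]>-.42)&(w[...,1]<.42)
    m=ok&(hsv[...,0]>13)&(hsv[...,0]<27)&(hsv[...,1]>60)&(z<.035)&(z>.003)
    l,n=N.label(N.binary_opening(m))
    for i in range(1,n+1):
        k=l==i
        if k.sum()<60: continue
        h=k&(z<.0165)&(z>.008)
        print(' gold',k.sum(),rect(w[k]),'hollow',h.sum(),rect(w[h]) if h.sum()>20 else '')
    # pile and tops
    pm=ok&(z>.012)&(z<.16)&(abs(w[...,0]-.68)<.1)&(abs(w[...,1]+.155)<.09)
    for lo,hi in [(.024,.036),(.048,.06),(.078,.09),(.11,.14)]:
        k=pm&(z>lo)&(z<hi)
        print(' layer',lo,k.sum(),rect(w[k]) if k.sum()>5 else '')
    M=np.zeros((460,440,3),np.uint8)
    g=ok&(z<.2); X=((.9-w[g][:,0])/.0013).astype(int).clip(0,459); Y=((.3-w[g][:,1])/.0013).astype(int)
    q=(Y>=0)&(Y<440)&True; M[X[q],Y[q]]=im[g][q]; maps.append(M)
    
cv2.imwrite('pics/map.png',np.hstack(maps)[:, :800,::-1])
D=np.load('wrist0.npz');print(np.nanmin(D['w'],(0,1)),np.nanmax(D['w'],(0,1)))
D=np.load('side0.npz');boxes_=[]
cv2.imwrite('pics/crop1.png',np.hstack([cv2.resize(np.load('scene0.npz')['im'][210:310,230:380],(400,267)),cv2.resize(D['im'][190:300,320:450],(315,267)),])[...,::-1])
E
```

```text
scene table z -0.00032939182116132725 0.003294093162199415
 gold 239 (array([821.8, 249.2]), array([126.5, 105.1]), 6.6) hollow 220 (array([794.3, 274.8]), array([160.1,  82.9]), 46.4)
 gold 360 (array([445.3,  -0.5]), array([64.2, 60.1]), -13.7) hollow 324 (array([4.427e+02, 3.000e-01]), array([59.9, 57.2]), 82.3)
 gold 1281 (array([643.1, 112.3]), array([147.7,  81.5]), 25.4) hollow 1232 (array([642.7, 113.2]), array([147.5,  77.7]), 24.1)
 gold 149 (array([837., 152.]), array([126.6,   6.1]), 5.9) hollow 99 (array([837., 152.]), array([126.6,   6.1]), 5.9)
 gold 1322 (array([ 489.5, -329.5]), array([119.5,  64.9]), 18.0) hollow 1242 (array([ 488.2, -329.9]), array([117. ,  63.4]), 18.5)
 gold 183 (array([ 770.6, -360. ]), array([80.5,  8.4]), -21.1) hollow 0 
 layer 0.024 501 (array([ 657.9, -140.2]), array([130.2,  62.6]), -13.2)
 layer 0.048 470 (array([ 652.1, -140.1]), array([101.3,  47. ]), -11.2)
 layer 0.078 166 (array([ 651.3, -144.4]), array([44.7, 36.5]), 35.9)
 layer 0.11 153 (array([ 653.3, -139.4]), array([25. , 23.9]), -17.5)
side table z 0.0012442805533604746 0.0022
[... 442 characters left out ...]
6, 63.7]), 43.7) hollow 471 (array([444.6,   3.2]), array([58.4, 56.7]), -53.5)
 gold 411 (array([ 816.1, -371.6]), array([179.7,  21.3]), -21.6) hollow 115 (array([ 853.9, -392.2]), array([88.1,  9.6]), -22.1)
 gold 2067 (array([ 494.6, -326.4]), array([109.7,  64.5]), 18.8) hollow 1885 (array([ 496. , -324.9]), array([106.2,  61. ]), 18.0)
 layer 0.024 608 (array([ 683.2, -137.5]), array([195.5,  91.6]), 1.8)
 layer 0.048 595 (array([ 649.6, -138.2]), array([102.2,  47.4]), -11.2)
 layer 0.078 242 (array([ 640.7, -142.6]), array([45.1, 34.9]), -56.9)
 layer 0.11 207 (array([ 649.6, -138.6]), array([25.5, 23.9]), 68.4)
[ 0.23688964 -0.32597487 -0.36552847] [1.3066373  0.35083947 0.34443152]
```

View pics/wrist0.png

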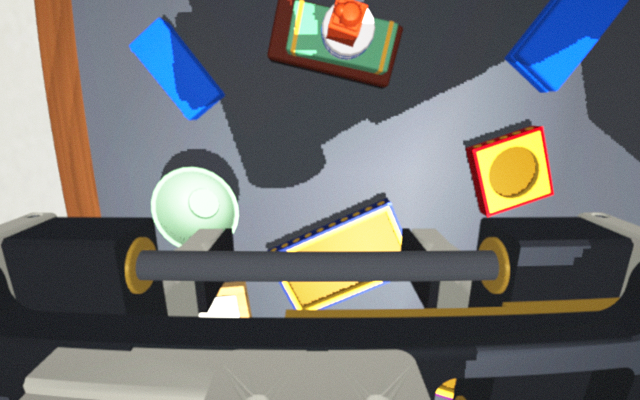

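View pics/crop1.png

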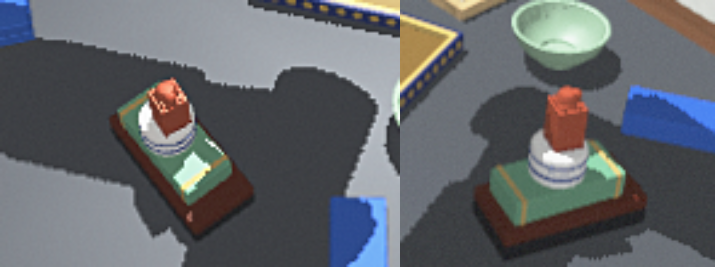

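The wrist view shows the pile top at about (345,25) px, with the jaws opening along image x. The crops confirm the stacking order. Next I'll work out the tool axes and refine with the wrist camera after shifting towards the pile.

```bash
cat >> h.py <<'E'
def tool():
    o=get_obs(); Rm=R.from_euler('xyz',o['orientation'],degrees=True).as_matrix(); return o['tool_pos'],Rm
def plan(x,y,z,jaw):
    """from measured pose: shifts (tool mm) if moved before twisting; twist so the jaw axis is at jaw deg (mod 180)"""
    p,Rm=tool(); d=np.array([x,y,z])-p
    j=np.degrees(np.arctan2(Rm[1,1],Rm[0,1])); t=(j-jaw+90)%180-90
    print('at',np.round(p*1000,1),'jaw',round(j,2),'tool shift mm',np.round(Rm.T@d*1000,1),'twist',round(np.radians(t),4),'deg',round(t,1))
E
python3 - <<'E'
from h import *
p,Rm=tool(); print(tcp_to_grasp,np.round(Rm,3))
q=camera_params('wrist'); C=cv2.Rodrigues(np.array(q['rvec']))[0]; print('cam pos',-C.T@q['tvec'], 'in tool',Rm.T@(-C.T@q['tvec']-p),'axis in tool',Rm.T@C[2])
plan(.655,-.07,.29,-20)
E
```

```text
0.0188 [[ 0. -1.  0.]
 [ 0.  0.  1.]
 [-1. -0.  0.]]
cam pos [ 0.67421278 -0.06776725  0.38527811] in tool [-0.15868751  0.00075516 -0.06774713] axis in tool [9.67856141e-01 3.59696425e-04 2.51504197e-01]
at [675.   -0.  226.6] jaw 180.0 tool shift mm [-63.4  20.  -70. ] twist 0.3491 deg 20.0
```

```bash
python3 -m pendant '[{"claw":87,"linear":[-8,2,-9],"twist":0},{"claw":87,"linear":[-8,2,-9],"twist":0},{"claw":87,"linear":[-8,2,-9],"twist":0},{"claw":87,"linear":[-8,2,-9],"twist":0},{"claw":87,"linear":[-8,2,-9],"twist":0},{"claw":87,"linear":[-8,2,-9],"twist":0},{"claw":87,"linear":[-8,2,-9],"twist":0},{"claw":87,"linear":[-8,2,-9],"twist":0},{"claw":87,"linear":[0,0,0],"twist":0},{"claw":87,"linear":[0,0,0],"twist":0}]'
python3 - <<'E'
from h import *
im,d,w=cloud('wrist'); save(im,'w1'); np.savez('w1.npz',im=im,d=d,w=w); z=w[...,2]
ok=(abs(w[...,0]-.66)<.085)&(abs(w[...,1]+.14)<.06)
fl=z[(abs(z)<.012)&(w[...,0]>.4)&(w[...,0]<.8)]; print('table',np.nanmedian(fl))
for lo,hi in [(.026,.034),(.05,.058),(.08,.088),(.11,.14)]:
    k=ok&(z>lo)&(z<hi); print(lo,k.sum(),rect(w[k]) if k.sum()>5 else '', np.median(z[k]))
hsv=cv2.cvtColor(im,cv2.COLOR_RGB2HSV)
k=ok&((hsv[...,0]<12)|(hsv[...,0]>172))&(hsv[...,1]>150)&(hsv[...,2]>150)&(z>.09); print('seal red',k.sum(),rect(w[k]))
from scipy import ndimage as N
g=(hsv[...,0]>13)&(hsv[...,0]<30)&(hsv[...,1]>100)&(z>.003)&(z<.03)&(w[...,1]>-.05)
l,n=N.label(N.binary_opening(g))
for i in range(1,n+1):
    q=l==i
    if q.sum()>300:
        h=q&(z<.0165)&(z>.008); print('gold',q.sum(),rect(w[q]),'hollow',h.sum(),rect(w[h]) if h.sum()>20 else '')
plan(.652,-.140,.20,-20)
E
```

```text
clock: 1.48
tool_pos: [0.6591, -0.0727, 0.2912]
orientation: [-74.9, 89.9, 15.0]
force: [-0.3, 1.5, -0.1]
opening: 0.0873
table 0.0011788381966638187
0.026 1757 (array([ 655.2, -139.1]), array([129.9,  63.2]), -13.2) 0.030240197929990893
0.05 1942 (array([ 649.8, -138.7]), array([99.4, 47. ]), -12.0) 0.05457423225146261
0.08 777 (array([ 646.6, -139.8]), array([45.2, 45.1]), -0.5) 0.08443842650580681
0.11 620 (array([ 651. , -138.5]), array([24.1, 24.1]), -18.3) 0.1263856308241513
seal red 442 (array([ 633.3, -129.6]), array([64.4, 24.7]), -28.0)
gold 1288 (array([442.4,  -1.6]), array([62.1, 55.5]), 55.5) hollow 1231 (array([442.4,  -1.6]), array([62.1, 55.5]), 55.5)
gold 2413 (array([642.5, 127.3]), array([163.9,  49.5]), -1.6) hollow 2314 (array([641.5, 127.5]), array([162.9,  47. ]), 0.4)
at [658.9 -72.2 290.5] jaw 179.97 tool shift mm [ 90.5   6.8 -67.8] twist 0.3485 deg 20.0
```

View pics/w1.png

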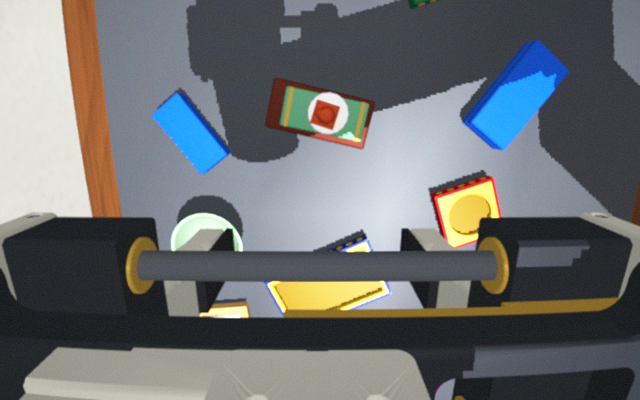

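The wrist image shows the seal at (326,113) px centred on the pot. The layers fit cleanly: seal (651, -138.5), yaw -18; paperweight yaw -12; inkstone yaw -13. I'll go above the seal.

```bash
python3 -m pendant '[{"claw":87,"linear":[10,2,-16.5],"twist":0},{"claw":87,"linear":[10,2,-16.5],"twist":0},{"claw":87,"linear":[10,2,-16.5],"twist":0},{"claw":87,"linear":[10,2,-16.5],"twist":0},{"claw":87,"linear":[15,0,0],"twist":0.107},{"claw":87,"linear":[15,0,0],"twist":0.107},{"claw":87,"linear":[15,0,0],"twist":0.107},{"claw":87,"linear":[10,0,0],"twist":0},{"claw":87,"linear":[10,0,0],"twist":0},{"claw":87,"linear":[0,0,0],"twist":0}]'
python3 -c "
from h import *
plan(.651,-.1385,.095,-18.3)"
```

```text
clock: 2.37
tool_pos: [0.6499, -0.1375, 0.1829]
orientation: [102.9, 89.8, 174.7]
force: [-0.7, 0.1, -1.4]
opening: 0.0869
at [ 649.9 -137.5  182.9] jaw 161.82 tool shift mm [87.9 -1.7 -0.6] twist 0.0021 deg 0.1
```

```bash
python3 -m pendant '[{"claw":87,"linear":[14,-1,0],"twist":0},{"claw":87,"linear":[14,-0.5,-0.5],"twist":0},{"claw":87,"linear":[14,0,0],"twist":0},{"claw":87,"linear":[14,0,0],"twist":0},{"claw":87,"linear":[12,0,0],"twist":0},{"claw":87,"linear":[10,0,0],"twist":0},{"claw":87,"linear":[5,0,0],"twist":0},{"claw":87,"linear":[4,0,0],"twist":0},{"claw":87,"linear":[0,0,0],"twist":0},{"claw":87,"linear":[0,0,0],"twist":0}]'
python3 -c "
from h import *
plan(.651,-.1385,.095,-18.3)"
python3 -m pendant '[{"claw":60,"linear":[0,0,0],"twist":0},{"claw":45,"linear":[0,0,0],"twist":0},{"claw":35,"linear":[0,0,0],"twist":0},{"claw":30,"linear":[0,0,0],"twist":0},{"claw":27,"linear":[0,0,0],"twist":0},{"claw":24,"linear":[0,0,0],"twist":0},{"claw":21,"linear":[0,0,0],"twist":0},{"claw":18,"linear":[0,0,0],"twist":0},{"claw":18,"linear":[0,0,0],"twist":0},{"claw":18,"linear":[0,0,0],"twist":0}]'
```

```text
clock: 3.2
tool_pos: [0.6526, -0.139, 0.099]
orientation: [-90.6, 90.0, -19.0]
force: [-0.2, 0.5, 0.4]
opening: 0.0871
at [ 652.6 -139.    99. ] jaw 161.63 tool shift mm [ 4.   1.7 -0. ] twist -0.0012 deg -0.1
clock: 4.03
tool_pos: [0.6522, -0.139, 0.0985]
orientation: [113.0, 90.0, -175.4]
force: [0.4, -0.0, -0.5]
opening: 0.026
```

```bash
python3 -m pendant '[{"claw":15,"linear":[0,0,0],"twist":0},{"claw":15,"linear":[0,0,0],"twist":0},{"claw":15,"linear":[-5,0,0],"twist":0},{"claw":15,"linear":[-10,0,0],"twist":0},{"claw":15,"linear":[-20,0,0],"twist":0},{"claw":15,"linear":[-30,0,0],"twist":0},{"claw":15,"linear":[-30,0,0],"twist":0},{"claw":15,"linear":[-30,0,0],"twist":0},{"claw":15,"linear":[-30,0,0],"twist":0},{"claw":15,"linear":[-20,0,0],"twist":0}]'
python3 -c "
from h import *
plan(.487,.375,.28,-21)"
```

```text
clock: 4.87
tool_pos: [0.6529, -0.1393, 0.2784]
orientation: [-79.8, 89.7, -8.2]
force: [0.3, -0.1, -0.2]
opening: 0.0238
at [ 652.9 -139.3  278.4] jaw 161.62 tool shift mm [ -2.6 319.6 435.8] twist 0.0458 deg 2.6
```

```bash
python3 -m pendant '[{"claw":15,"linear":[0,12,16],"twist":0},{"claw":15,"linear":[0,20,28],"twist":0},{"claw":15,"linear":[0,20,28],"twist":0},{"claw":15,"linear":[0,20,28],"twist":0},{"claw":15,"linear":[0,20,28],"twist":0},{"claw":15,"linear":[0,20,28],"twist":0},{"claw":15,"linear":[0,20,28],"twist":0},{"claw":15,"linear":[0,20,28],"twist":0},{"claw":15,"linear":[0,20,28],"twist":0},{"claw":15,"linear":[0,20,28],"twist":0}]'
python3 -m pendant '[{"claw":15,"linear":[0,20,28],"twist":0},{"claw":15,"linear":[0,20,28],"twist":0},{"claw":15,"linear":[0,20,26],"twist":0},{"claw":15,"linear":[0,20,26],"twist":0},{"claw":15,"linear":[0,20,26],"twist":0},{"claw":15,"linear":[0,12,16],"twist":0},{"claw":15,"linear":[0,6,10],"twist":0},{"claw":15,"linear":[0,0,0],"twist":0.046},{"claw":15,"linear":[0,0,0],"twist":0},{"claw":15,"linear":[0,0,0],"twist":0}]'
cat >> h.py <<'E'
from scipy import ndimage as N
def look(n,cx,cy,r):
    """save wrist picture; fit cushion plane outline and hollow near (cx,cy)"""
    im,d,w=cloud('wrist'); save(im,n); np.savez(n+'.npz',im=im,d=d,w=w); z=w[...,2]
    hsv=cv2.cvtColor(im,cv2.COLOR_RGB2HSV)
    ok=(np.hypot(w[...,0]-cx,w[...,1]-cy)<r)
    fl=z[ok&(abs(z)<.008)]; print('table',np.nanmedian(fl))
    for nm,lo,hi in [('hollow',.008,.0165),('top',.0175,.025),('all',.008,.025)]:
        k=N.binary_opening(ok&(z>lo)&(z<hi))
        l,c=N.label(k)
        if c:
            k=l==(1+np.argmax(N.sum(k,l,range(1,c+1)))); print(nm,k.sum(),rect(w[k]))
    return im,d,w
E
python3 - <<'E'
from h import *
look('w2',.487,.297,.07)
plan(.487,.297,.28,-21)
E
```

```text
clock: 5.7
tool_pos: [0.5539, 0.1774, 0.275]
orientation: [-41.5, 89.9, 30.1]
force: [0.6, 0.2, -1.3]
opening: 0.0237
clock: 6.53
tool_pos: [0.4932, 0.3647, 0.2741]
orientation: [-31.0, 90.0, 38.0]
force: [0.0, -0.8, -1.0]
opening: 0.0237
table 0.0011406460013035874
hollow 1048 (array([485.3, 293.5]), array([40.7, 40. ]), 67.3)
top 1699 (array([485. , 293.6]), array([65.6, 63.9]), 67.5)
all 2772 (array([485. , 293.6]), array([66.7, 63.9]), 67.5)
at [493.4 364.5 274. ] jaw 159.02 tool shift mm [ -6.  -18.2 -65.3] twist 0.0003 deg 0.0
```

View pics/w2.png

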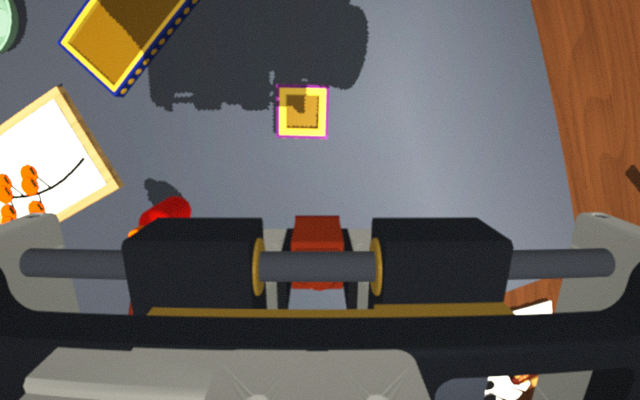

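The wrist picture shows the purple case at (302,112) px and the seal held upright at (317,240). The seat is at (485.2, 293.6), yaw -22.6.

```bash
python3 -m pendant '[{"claw":15,"linear":[0,-3,-11],"twist":0},{"claw":15,"linear":[10,-5,-20],"twist":0},{"claw":15,"linear":[20,-5,-20],"twist":0},{"claw":15,"linear":[30,-4.5,-18],"twist":0},{"claw":15,"linear":[30,0,0],"twist":0.028},{"claw":15,"linear":[30,0,0],"twist":0},{"claw":15,"linear":[30,0,0],"twist":0},{"claw":15,"linear":[20,0,0],"twist":0},{"claw":15,"linear":[10,0,0],"twist":0},{"claw":15,"linear":[0,0,0],"twist":0}]'
python3 -c "
from h import *
plan(.4852,.2936,.0275,-22.6)"
```

```text
clock: 7.42
tool_pos: [0.4839, 0.2924, 0.0917]
orientation: [159.7, 89.8, -133.0]
force: [1.1, -0.7, 0.4]
opening: 0.024
at [483.9 292.4  91.7] jaw 157.33 tool shift mm [64.2 -0.8  1.8] twist -0.0012 deg -0.1
```

```bash
python3 -m pendant '[{"claw":15,"linear":[8,-0.5,1],"twist":0},{"claw":15,"linear":[12,0,0.5],"twist":0},{"claw":15,"linear":[12,0,0],"twist":0},{"claw":15,"linear":[10,0,0],"twist":0},{"claw":15,"linear":[8,0,0],"twist":0},{"claw":15,"linear":[5,0,0],"twist":0},{"claw":15,"linear":[3,0,0],"twist":0},{"claw":15,"linear":[3,0,0],"twist":0},{"claw":15,"linear":[2,0,0],"twist":0},{"claw":15,"linear":[0,0,0],"twist":0}]'
python3 -c "
from h import *
plan(.4852,.2936,.0275,-22.6);print(get_obs()['force'])"
```

```text
clock: 8.25
tool_pos: [0.4857, 0.2955, 0.0305]
orientation: [132.9, 90.0, -159.7]
force: [-0.8, -0.0, 0.2]
opening: 0.0235
at [485.7 295.5  30.5] jaw 157.37 tool shift mm [ 3.  -0.2 -2. ] twist -0.0005 deg -0.0
[-0.788691   -0.03518016  0.20514274]
```

```bash
python3 -m pendant '[{"claw":15,"linear":[1,0,-0.7],"twist":0},{"claw":15,"linear":[1,0,-0.7],"twist":0},{"claw":15,"linear":[1,0,0],"twist":0},{"claw":15,"linear":[0.5,0,0],"twist":0},{"claw":15,"linear":[0.5,0,0],"twist":0},{"claw":15,"linear":[0,0,0],"twist":0},{"claw":15,"linear":[0,0,0],"twist":0},{"claw":15,"linear":[0,0,0],"twist":0},{"claw":15,"linear":[0,0,0],"twist":0},{"claw":15,"linear":[0,0,0],"twist":0}]'
```

```text
clock: 9.08
tool_pos: [0.4852, 0.2942, 0.0266]
orientation: [-25.7, 90.0, 41.6]
force: [-0.4, -0.5, -0.4]
opening: 0.0239
```

```bash
python3 -m pendant '[{"claw":15,"linear":[0.5,0,0],"twist":0},{"claw":15,"linear":[0.5,0,0],"twist":0},{"claw":15,"linear":[0,0,0],"twist":0},{"claw":28,"linear":[0,0,0],"twist":0},{"claw":36,"linear":[0,0,0],"twist":0},{"claw":50,"linear":[0,0,0],"twist":0},{"claw":70,"linear":[0,0,0],"twist":0},{"claw":87,"linear":[0,0,0],"twist":0},{"claw":87,"linear":[0,0,0],"twist":0},{"claw":87,"linear":[0,0,0],"twist":0}]'
python3 -m pendant '[{"claw":87,"linear":[-5,0,0],"twist":0},{"claw":87,"linear":[-10,0,0],"twist":0},{"claw":87,"linear":[-20,0,0],"twist":0},{"claw":87,"linear":[-30,0,0],"twist":0},{"claw":87,"linear":[-35,0,0],"twist":0},{"claw":87,"linear":[-35,0,0],"twist":0},{"claw":87,"linear":[-35,0,0],"twist":0},{"claw":87,"linear":[-30,0,0],"twist":0},{"claw":87,"linear":[-20,0,0],"twist":0},{"claw":87,"linear":[0,0,0],"twist":0}]'
python3 - <<'E'
from h import *
im,d,w=cloud('side'); z=w[...,2]
k=(np.hypot(w[...,0]-.485,w[...,1]-.294)<.03)&(z>.035)&(z<.1); print('seal',k.sum(),rect(w[k]),'top',np.nanmax(z[k]))
save(cv2.resize(im[150:260,150:310],None,fx=3,fy=3),'s3')
plan(.6485,-.139,.28,-13)
E
```

```text
clock: 9.92
tool_pos: [0.4852, 0.2941, 0.0254]
orientation: [167.1, 90.0, -125.6]
force: [-0.4, 0.1, 0.4]
opening: 0.0625
clock: 10.75
tool_pos: [0.487, 0.2954, 0.2522]
orientation: [-26.6, 89.5, 40.8]
force: [0.4, 0.5, 0.1]
opening: 0.087
seal 111 (array([483.6, 291.2]), array([22.3, 22.2]), -26.4) top 0.06370299636670962
at [486.1 295.  249.5] jaw 157.38 tool shift mm [ -31.8 -316.9 -337.9] twist -0.1679 deg -9.6
```

View pics/s3.png

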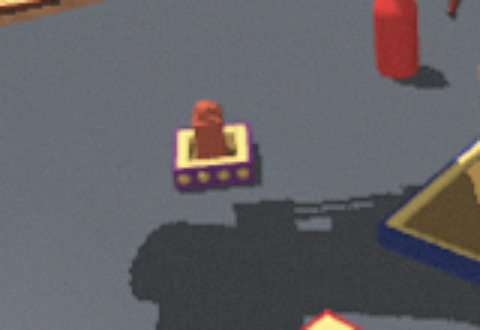

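The picture shows the seal upright in the purple case (207,135 in the crop), top at about 62 mm. On to the pot.

```bash
python3 -m pendant '[{"claw":87,"linear":[-3,-13,-13],"twist":0},{"claw":87,"linear":[-3,-25,-24],"twist":0},{"claw":87,"linear":[-3,-25,-24],"twist":0},{"claw":87,"linear":[-3,-25,-24],"twist":0},{"claw":87,"linear":[-3,-25,-24],"twist":0},{"claw":87,"linear":[-3,-25,-24],"twist":0},{"claw":87,"linear":[-3,-25,-24],"twist":0},{"claw":87,"linear":[-3,-25,-24],"twist":0},{"claw":87,"linear":[-3,-25,-24],"twist":0},{"claw":87,"linear":[-3,-25,-24],"twist":0}]'
python3 -m pendant '[{"claw":87,"linear":[-3,-25,-24],"twist":0},{"claw":87,"linear":[0,-16,-13],"twist":0},{"claw":87,"linear":[0,-8,-7],"twist":0},{"claw":87,"linear":[0,0,0],"twist":-0.084},{"claw":87,"linear":[0,0,0],"twist":-0.084},{"claw":87,"linear":[0,0,0],"twist":0},{"claw":87,"linear":[0,0,0],"twist":0},{"claw":87,"linear":[0,0,0],"twist":0},{"claw":87,"linear":[0,0,0],"twist":0},{"claw":87,"linear":[0,0,0],"twist":0}]'
python3 - <<'E'
from h import *
im,d,w=cloud('wrist'); save(im,'w4'); np.savez('w4.npz',im=im,d=d,w=w); z=w[...,2]
ok=(abs(w[...,0]-.66)<.085)&(abs(w[...,1]+.14)<.06)
for lo,hi in [(.026,.034),(.05,.058),(.08,.088)]:
    k=ok&(z>lo)&(z<hi); print(lo,k.sum(),rect(w[k]))
    if lo==.08: print(cv2.minEnclosingCircle((w[k][:,:2]*1000).astype(np.float32)))
plan(.6485,-.139,.1,-13)
E
```

```text
clock: 11.63
tool_pos: [0.6166, -0.0105, 0.2752]
orientation: [117.5, 89.9, -175.1]
force: [0.6, 1.0, 0.3]
opening: 0.087
clock: 12.47
tool_pos: [0.6449, -0.0678, 0.2786]
orientation: [-14.5, 90.0, 62.5]
force: [0.6, 0.3, 0.7]
opening: 0.0871
0.026 1862 (array([ 655.5, -139.3]), array([130. ,  62.6]), -13.2)
0.05 2133 (array([ 650.1, -138.8]), array([99.9, 46.7]), -11.7)
0.08 1468 (array([ 646.4, -139.5]), array([45.7, 43.6]), 77.0)
((646.5224609375, -139.55345153808594), 23.099031448364258)
at [645.  -67.9 278.6] jaw 166.97 tool shift mm [178.6 -19.5 -68.5] twist -0.0006 deg -0.0
```

```bash
python3 -m pendant '[{"claw":87,"linear":[5,-4.5,-18],"twist":0},{"claw":87,"linear":[15,-4.5,-18],"twist":0},{"claw":87,"linear":[20,-4.5,-18],"twist":0},{"claw":87,"linear":[20,-4,-15.5],"twist":0},{"claw":87,"linear":[25,0,0],"twist":0},{"claw":87,"linear":[25,0,0],"twist":0},{"claw":87,"linear":[25,0,0],"twist":0},{"claw":87,"linear":[20,0,0],"twist":0},{"claw":87,"linear":[10,0,0],"twist":0},{"claw":87,"linear":[0,0,0],"twist":0}]'
python3 -c "
from h import *
plan(.6465,-.1396,.066,-13)"
```

```text
clock: 13.35
tool_pos: [0.645, -0.1397, 0.1109]
orientation: [101.9, 89.7, 178.9]
force: [-0.5, -0.5, 0.5]
opening: 0.0868
at [ 645.  -139.7  110.9] jaw 166.96 tool shift mm [44.9 -1.7  0.5] twist -0.0007 deg -0.0
```

```bash
python3 -m pendant '[{"claw":87,"linear":[8,-1,0.3],"twist":0},{"claw":87,"linear":[12,-0.5,0],"twist":0},{"claw":87,"linear":[10,0,0],"twist":0},{"claw":87,"linear":[6,0,0],"twist":0},{"claw":87,"linear":[4,0,0],"twist":0},{"claw":87,"linear":[2,0,0],"twist":0},{"claw":87,"linear":[1,0,0],"twist":0},{"claw":87,"linear":[0,0,0],"twist":0},{"claw":87,"linear":[0,0,0],"twist":0},{"claw":87,"linear":[0,0,0],"twist":0}]'
python3 -c "
from h import *
plan(.6465,-.1396,.066,-13)"
```

```text
clock: 14.18
tool_pos: [0.6483, -0.1399, 0.071]
orientation: [-79.1, 90.0, -2.1]
force: [-0.1, 0.2, -0.4]
opening: 0.0869
at [ 648.3 -139.9   71. ] jaw 167.0 tool shift mm [ 5.   1.8 -0.1] twist -0.0001 deg -0.0
```

```bash
python3 -m pendant '[{"claw":87,"linear":[2,1,0],"twist":0},{"claw":80,"linear":[2,0.7,0],"twist":0},{"claw":68,"linear":[0.5,0,0],"twist":0},{"claw":60,"linear":[0,0,0],"twist":0},{"claw":55,"linear":[0,0,0],"twist":0},{"claw":52,"linear":[0,0,0],"twist":0},{"claw":49,"linear":[0,0,0],"twist":0},{"claw":46,"linear":[0,0,0],"twist":0},{"claw":43,"linear":[0,0,0],"twist":0},{"claw":40,"linear":[0,0,0],"twist":0}]'
python3 -m pendant '[{"claw":36,"linear":[0,0,0],"twist":0},{"claw":36,"linear":[0,0,0],"twist":0},{"claw":36,"linear":[0,0,0],"twist":0},{"claw":36,"linear":[0,0,0],"twist":0},{"claw":36,"linear":[0,0,0],"twist":0},{"claw":36,"linear":[0,0,0],"twist":0},{"claw":36,"linear":[0,0,0],"twist":0},{"claw":36,"linear":[0,0,0],"twist":0},{"claw":36,"linear":[0,0,0],"twist":0},{"claw":36,"linear":[0,0,0],"twist":0}]'
```

```text
clock: 15.02
tool_pos: [0.6464, -0.1395, 0.0661]
orientation: [-86.2, 90.0, -9.2]
force: [0.4, 0.4, -0.5]
opening: 0.0454
clock: 15.85
tool_pos: [0.6465, -0.1395, 0.0661]
orientation: [-80.1, 90.0, -3.1]
force: [0.3, -1.1, 0.3]
opening: 0.0453
```

```bash
python3 -m pendant '[{"claw":36,"linear":[-5,0,0],"twist":0},{"claw":36,"linear":[-10,0,0],"twist":0},{"claw":36,"linear":[-20,0,0],"twist":0},{"claw":36,"linear":[-30,0,0],"twist":0},{"claw":36,"linear":[-30,0,0],"twist":0},{"claw":36,"linear":[-30,0,0],"twist":0},{"claw":36,"linear":[-30,0,0],"twist":0},{"claw":36,"linear":[-30,0,0],"twist":0},{"claw":36,"linear":[-15,8,6],"twist":0},{"claw":36,"linear":[-5,20,13],"twist":0}]'
python3 -m pendant '[{"claw":36,"linear":[0,28,18],"twist":0},{"claw":36,"linear":[0,28,18],"twist":0},{"claw":36,"linear":[0,28,18],"twist":0},{"claw":36,"linear":[0,28,18],"twist":0},{"claw":36,"linear":[0,28,18],"twist":0},{"claw":36,"linear":[0,28,18],"twist":0},{"claw":36,"linear":[0,28,18],"twist":0},{"claw":36,"linear":[0,16,12],"twist":0},{"claw":36,"linear":[0,8,6],"twist":0},{"claw":36,"linear":[0,0,0],"twist":0}]'
python3 - <<'E'
from h import *
im,d,w=look('w5',.443,-.001,.075)
plan(.443,-.001,.09,-13)
E
```

```text
clock: 16.68
tool_pos: [0.6252, -0.1159, 0.2752]
orientation: [-85.9, 89.7, -8.9]
force: [-0.3, 1.6, -1.0]
opening: 0.045
clock: 17.52
tool_pos: [0.4403, 0.0761, 0.2722]
orientation: [-35.1, 89.9, 42.0]
force: [-0.6, 0.7, -1.7]
opening: 0.0455
table 0.0011467079327817462
hollow 2005 (array([443.3,  -2.5]), array([61.9, 59.9]), 77.4)
top 2842 (array([443.7,  -2.5]), array([85.3, 85.3]), 19.2)
all 4875 (array([443.7,  -2.4]), array([85.9, 85.1]), -71.2)
at [441.1  75.6 272. ] jaw 167.12 tool shift mm [181.9 -18.7 -74.5] twist 0.002 deg 0.1
```

View pics/w5.png

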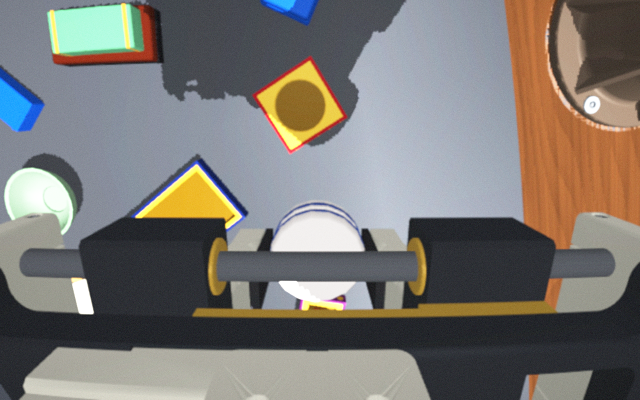

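The picture shows the case hollow at (300,105) px and the pot held level. The pot seat is at (443.5, -2.5).

```bash
python3 -m pendant '[{"claw":36,"linear":[0,-3,-12],"twist":0},{"claw":36,"linear":[10,-6,-22],"twist":0},{"claw":36,"linear":[20,-6,-22],"twist":0},{"claw":36,"linear":[30,-4.5,-19],"twist":0},{"claw":36,"linear":[30,0,0],"twist":0},{"claw":36,"linear":[30,0,0],"twist":0},{"claw":36,"linear":[30,0,0],"twist":0},{"claw":36,"linear":[20,0,0],"twist":0},{"claw":36,"linear":[10,0,0],"twist":0},{"claw":36,"linear":[10,0,0],"twist":0}]'
python3 -m pendant '[{"claw":36,"linear":[10,0,0],"twist":0},{"claw":36,"linear":[8,0,0],"twist":0},{"claw":36,"linear":[4,0,0],"twist":0},{"claw":36,"linear":[2,0,0],"twist":0},{"claw":36,"linear":[0,0,0],"twist":0},{"claw":36,"linear":[0,0,0],"twist":0},{"claw":36,"linear":[0,0,0],"twist":0},{"claw":36,"linear":[0,0,0],"twist":0},{"claw":36,"linear":[0,0,0],"twist":0},{"claw":36,"linear":[0,0,0],"twist":0}]'
python3 -c "
from h import *
plan(.4435,-.0025,.0241,-13)"
```

```text
clock: 18.4
tool_pos: [0.4435, -0.0037, 0.0797]
orientation: [133.6, 89.9, -149.5]
force: [-0.4, 0.7, -0.3]
opening: 0.0452
clock: 19.23
tool_pos: [0.4436, -0.0023, 0.0574]
orientation: [-53.5, 90.0, 23.5]
force: [-0.6, -0.3, -1.0]
opening: 0.0454
at [443.6  -2.3  57.4] jaw 167.0 tool shift mm [33.3  0.1 -0.3] twist 0.0001 deg 0.0
```

Lined up; I'll lower it.

```bash
python3 -m pendant '[{"claw":36,"linear":[6,0,0],"twist":0},{"claw":36,"linear":[8,0,0],"twist":0},{"claw":36,"linear":[7,0,0],"twist":0},{"claw":36,"linear":[4,0,0],"twist":0},{"claw":36,"linear":[3,0,0],"twist":0},{"claw":36,"linear":[2,0,0],"twist":0},{"claw":36,"linear":[1,0,0],"twist":0},{"claw":36,"linear":[1,0,0],"twist":0},{"claw":36,"linear":[0,0,0],"twist":0},{"claw":36,"linear":[0,0,0],"twist":0}]'
```

```text
clock: 20.07
tool_pos: [0.4436, -0.0023, 0.0252]
orientation: [-57.1, 90.0, 19.9]
force: [-0.4, -0.8, -0.8]
opening: 0.0452
```

```bash
python3 -m pendant '[{"claw":36,"linear":[0.6,0,0],"twist":0},{"claw":36,"linear":[0.6,0,0],"twist":0},{"claw":36,"linear":[0,0,0],"twist":0},{"claw":50,"linear":[0,0,0],"twist":0},{"claw":56,"linear":[0,0,0],"twist":0},{"claw":65,"linear":[0,0,0],"twist":0},{"claw":75,"linear":[0,0,0],"twist":0},{"claw":87,"linear":[0,0,0],"twist":0},{"claw":87,"linear":[0,0,0],"twist":0},{"claw":87,"linear":[0,0,0],"twist":0}]'
python3 -m pendant '[{"claw":87,"linear":[-5,0,0],"twist":0},{"claw":87,"linear":[-10,0,0],"twist":0},{"claw":87,"linear":[-20,0,0],"twist":0},{"claw":87,"linear":[-30,0,0],"twist":0},{"claw":87,"linear":[-30,0,0],"twist":0},{"claw":87,"linear":[-30,0,0],"twist":0},{"claw":87,"linear":[-30,0,0],"twist":0},{"claw":87,"linear":[-30,0,0],"twist":0},{"claw":87,"linear":[-25,0,0],"twist":0},{"claw":87,"linear":[-10,0,0],"twist":0}]'
python3 - <<'E'
from h import *
D=np.load('w5.npz'); w=D['w']; z=w[...,2]
ok=(abs(w[...,0]-.66)<.085)&(abs(w[...,1]+.14)<.06)
for lo,hi in [(.026,.034),(.05,.058)]:
    k=ok&(z>lo)&(z<hi); print(lo,k.sum(),rect(w[k]))
im,d,w=cloud('side'); z=w[...,2]
k=(np.hypot(w[...,0]-.4435,w[...,1]+.0025)<.032)&(z>.032); print('pot',k.sum(),rect(w[k]),'top',np.nanmedian(z[k]),np.nanmax(z[k])); save(im,'s6')
k=(abs(w[...,0]-.66)<.085)&(abs(w[...,1]+.14)<.06)&(z>.048)&(z<.062);print('pw',rect(w[k]),np.median(z[k]))
print(get_obs()['joint_pos']); plan(.650,-.1388,.15,78.3)
E
```

```text
clock: 20.9
tool_pos: [0.4435, -0.0024, 0.0239]
orientation: [-18.6, 90.0, 58.4]
force: [0.1, 0.7, 0.1]
opening: 0.0833
clock: 21.73
tool_pos: [0.4448, -0.0022, 0.2481]
orientation: [-62.1, 89.7, 14.9]
force: [1.5, -0.8, 0.7]
opening: 0.0871
0.026 1499 (array([ 654.9, -138.7]), array([130.7,  61.8]), -13.0)
0.05 3673 (array([ 649.6, -138.8]), array([101.2,  47.2]), -11.7)
pot 2001 (array([438.9,  -5.4]), array([63.4, 52.9]), -60.7) top 0.36953370345148717 0.43740389485377795
pw (array([ 649.8, -138.7]), array([102.3,  48.1]), -11.8) 0.05453218497683539
[ 25.31461509  -2.95507009 -24.9203437    0.07119588 -67.66514261
 -38.32462559]
at [445.1  -2.1 248.4] jaw 167.02 tool shift mm [  99.4 -229.8  -87.5] twist 1.5484 deg 88.7
```

```bash
python3 -m pendant '[{"claw":87,"linear":[0,-15,-5.5],"twist":0},{"claw":87,"linear":[0,-30,-11.5],"twist":0},{"claw":87,"linear":[0,-30,-11.5],"twist":0},{"claw":87,"linear":[0,-30,-11.5],"twist":0},{"claw":87,"linear":[0,-30,-11.5],"twist":0},{"claw":87,"linear":[0,-30,-11.5],"twist":0},{"claw":87,"linear":[0,-30,-11.5],"twist":0},{"claw":87,"linear":[0,-22,-8],"twist":0},{"claw":87,"linear":[0,-13,-5],"twist":0},{"claw":87,"linear":[0,0,0],"twist":0.06}]'
python3 -m pendant '[{"claw":87,"linear":[5,0,0],"twist":0.12},{"claw":87,"linear":[5,0,0],"twist":0.12},{"claw":87,"linear":[10,0,0],"twist":0.12},{"claw":87,"linear":[10,0,0],"twist":0.12},{"claw":87,"linear":[10,0,0],"twist":0.12},{"claw":87,"linear":[10,0,0],"twist":0.12},{"claw":87,"linear":[10,0,0],"twist":0.12},{"claw":87,"linear":[10,0,0],"twist":0.12},{"claw":87,"linear":[10,0,0],"twist":0.12},{"claw":87,"linear":[10,0,0],"twist":0.12}]'
python3 -m pendant '[{"claw":87,"linear":[5,0,0],"twist":0.12},{"claw":87,"linear":[5,0,0],"twist":0.12},{"claw":87,"linear":[0,0,0],"twist":0.05},{"claw":87,"linear":[0,0,0],"twist":0},{"claw":87,"linear":[0,0,0],"twist":0},{"claw":87,"linear":[0,0,0],"twist":0},{"claw":87,"linear":[0,0,0],"twist":0},{"claw":87,"linear":[0,0,0],"twist":0},{"claw":87,"linear":[0,0,0],"twist":0},{"claw":87,"linear":[0,0,0],"twist":0}]'
python3 -c "
from h import *
plan(.650,-.1388,.041,78.3)"
```

```text
clock: 22.62
tool_pos: [0.6491, -0.1411, 0.2413]
orientation: [113.5, 89.8, -173.0]
force: [-0.3, 1.0, -0.8]
opening: 0.0872
clock: 23.45
tool_pos: [0.6472, -0.1393, 0.1524]
orientation: [170.9, 89.9, 175.3]
force: [-0.0, -0.0, -0.4]
opening: 0.0868
clock: 24.28
tool_pos: [0.6479, -0.1394, 0.1439]
orientation: [33.9, 90.0, 22.1]
force: [0.2, 0.6, -0.6]
opening: 0.087
at [ 647.9 -139.4  143.9] jaw 78.2 tool shift mm [102.9   1.    1.9] twist -0.0017 deg -0.1
```

View pics/s6.png

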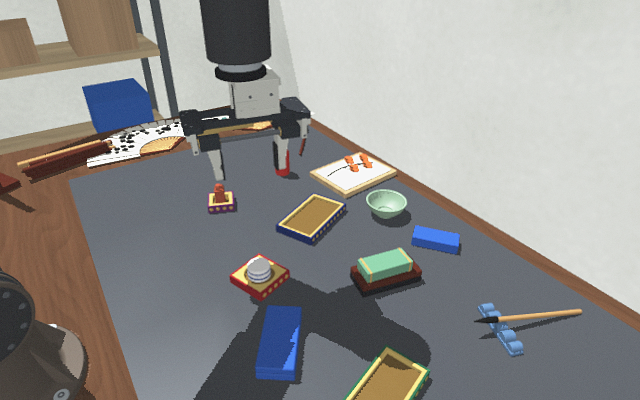

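The picture shows the pot seated in the red case at (260,270) px. The paperweight on the inkstone is undisturbed. I'll descend on the paperweight.

```bash
python3 -m pendant '[{"claw":87,"linear":[10,0.5,1],"twist":0},{"claw":87,"linear":[20,0.5,0.9],"twist":0},{"claw":87,"linear":[20,0,0],"twist":0},{"claw":87,"linear":[20,0,0],"twist":0},{"claw":87,"linear":[12,0,0],"twist":0},{"claw":87,"linear":[8,0,0],"twist":0},{"claw":87,"linear":[5,0,0],"twist":0},{"claw":87,"linear":[3,0,0],"twist":0},{"claw":87,"linear":[0,0,0],"twist":0},{"claw":87,"linear":[0,0,0],"twist":0}]'
python3 -c "
from h import *
plan(.650,-.1388,.041,78.3)"
```

```text
clock: 25.12
tool_pos: [0.6505, -0.1388, 0.0466]
orientation: [6.6, 89.9, -5.2]
force: [-0.1, -0.2, 0.3]
opening: 0.087
at [ 650.5 -138.8   46.6] jaw 78.2 tool shift mm [ 5.6 -0.1 -0.5] twist -0.0018 deg -0.1
```

```bash
python3 -m pendant '[{"claw":87,"linear":[2,0,0],"twist":0},{"claw":80,"linear":[2,0,0],"twist":0},{"claw":68,"linear":[1,0,0],"twist":0},{"claw":60,"linear":[0.5,0,0],"twist":0},{"claw":55,"linear":[0,0,0],"twist":0},{"claw":52,"linear":[0,0,0],"twist":0},{"claw":49,"linear":[0,0,0],"twist":0},{"claw":46,"linear":[0,0,0],"twist":0},{"claw":43,"linear":[0,0,0],"twist":0},{"claw":36,"linear":[0,0,0],"twist":0}]'
python3 -m pendant '[{"claw":34,"linear":[0,0,0],"twist":0},{"claw":34,"linear":[0,0,0],"twist":0},{"claw":34,"linear":[0,0,0],"twist":0},{"claw":34,"linear":[0,0,0],"twist":0},{"claw":34,"linear":[-2,0,0],"twist":0},{"claw":34,"linear":[-3,0,0],"twist":0},{"claw":34,"linear":[-5,0,0],"twist":0},{"claw":34,"linear":[-10,0,0],"twist":0},{"claw":34,"linear":[-10,0,0],"twist":0},{"claw":34,"linear":[0,0,0],"twist":0}]'
python3 -c "
from h import *
plan(.575,-.30,.25,108.3)"
```

```text
clock: 25.95
tool_pos: [0.6501, -0.1388, 0.0404]
orientation: [18.3, 90.0, 6.5]
force: [-0.1, 1.1, -0.1]
opening: 0.0454
clock: 26.78
tool_pos: [0.6517, -0.139, 0.0735]
orientation: [6.4, 89.8, -5.3]
force: [-0.0, 0.4, -2.6]
opening: 0.0459
at [ 651.7 -139.    73.5] jaw 78.22 tool shift mm [-176.7 -173.2  -41.4] twist -0.5251 deg -30.1
```

```bash
python3 -m pendant '[{"claw":34,"linear":[-10,0,0],"twist":0},{"claw":34,"linear":[-20,0,0],"twist":0},{"claw":34,"linear":[-25,0,0],"twist":0},{"claw":34,"linear":[-25,0,0],"twist":-0.085},{"claw":34,"linear":[-25,0,0],"twist":-0.09},{"claw":34,"linear":[-25,0,0],"twist":-0.09},{"claw":34,"linear":[-20,0,0],"twist":-0.09},{"claw":34,"linear":[-15,0,0],"twist":-0.09},{"claw":34,"linear":[0,0,0],"twist":-0.08},{"claw":34,"linear":[0,0,0],"twist":0}]'
python3 -c "
from h import *
plan(.566,-.304,.24,108.3)"
```

```text
clock: 27.62
tool_pos: [0.6503, -0.1388, 0.2373]
orientation: [-12.4, 89.8, 6.1]
force: [-0.9, -0.1, -3.8]
opening: 0.0454
at [ 650.3 -138.8  237.3] jaw 108.47 tool shift mm [  -3.  -130.  -132.2] twist 0.0029 deg 0.2
```

```bash
python3 -m pendant '[{"claw":34,"linear":[0,-8,-8],"twist":0},{"claw":34,"linear":[0,-18,-18],"twist":0},{"claw":34,"linear":[0,-22,-22],"twist":0},{"claw":34,"linear":[0,-22,-22],"twist":0},{"claw":34,"linear":[0,-22,-22],"twist":0},{"claw":34,"linear":[0,-18,-20],"twist":0},{"claw":34,"linear":[0,-12,-12],"twist":0},{"claw":34,"linear":[0,-8,-8],"twist":0},{"claw":34,"linear":[0,0,0],"twist":0},{"claw":34,"linear":[0,0,0],"twist":0}]'
python3 - <<'E'
from h import *
look('w7',.491,-.329,.1)
plan(.491,-.329,.09,108.3)
E
```

```text
clock: 28.45
tool_pos: [0.5648, -0.3039, 0.2349]
orientation: [131.5, 90.0, 149.6]
force: [-0.1, -0.0, -3.9]
opening: 0.0458
table 0.0011977974895664863
hollow 5621 (array([ 486.6, -330.7]), array([111.1,  62.6]), 18.1)
top 2526 (array([ 481.4, -332.3]), array([120.2,  80.9]), 18.1)
all 8178 (array([ 481.8, -332.2]), array([121.1,  80.9]), 18.1)
at [ 565.2 -303.4  235. ] jaw 108.19 tool shift mm [145.   -1.2 -78.5] twist -0.002 deg -0.1
```

View pics/w7.png

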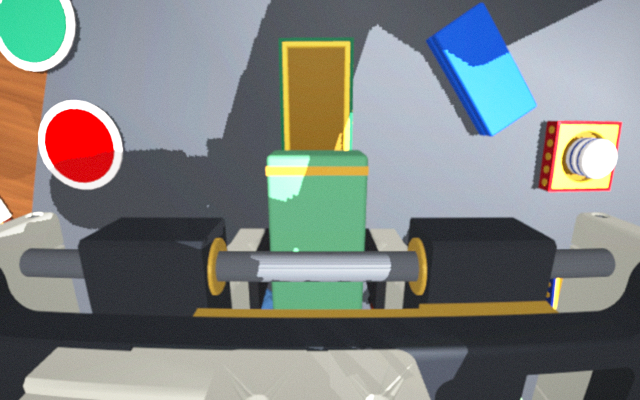

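The picture shows the green case hollow at about (316,95) px, its near end hidden by the paperweight, which is held level and aligned. From the far edges the seat is at about (488.6, -330), yaw 18.1.

```bash
python3 -m pendant '[{"claw":34,"linear":[0,-0.4,-12],"twist":0},{"claw":34,"linear":[5,-0.5,-22],"twist":0},{"claw":34,"linear":[10,-0.5,-22],"twist":0},{"claw":34,"linear":[20,0,-15],"twist":0},{"claw":34,"linear":[25,0,-10],"twist":0},{"claw":34,"linear":[25,0,0],"twist":0},{"claw":34,"linear":[25,0,0],"twist":0},{"claw":34,"linear":[25,0,0],"twist":0},{"claw":34,"linear":[20,0,0],"twist":0},{"claw":34,"linear":[10,0,0],"twist":0}]'
python3 -m pendant '[{"claw":34,"linear":[5,0,0],"twist":0},{"claw":34,"linear":[3,0,0],"twist":0},{"claw":34,"linear":[0,0,0],"twist":0},{"claw":34,"linear":[0,0,0],"twist":0},{"claw":34,"linear":[0,0,0],"twist":0},{"claw":34,"linear":[0,0,0],"twist":0},{"claw":34,"linear":[0,0,0],"twist":0},{"claw":34,"linear":[0,0,0],"twist":0},{"claw":34,"linear":[0,0,0],"twist":0},{"claw":34,"linear":[0,0,0],"twist":0}]'
python3 -c "
from h import *
plan(.4886,-.330,.0225,108.1)"
```

```text
clock: 29.33
tool_pos: [0.4876, -0.329, 0.0677]
orientation: [138.4, 89.8, 156.7]
force: [-0.5, -0.3, -2.1]
opening: 0.0458
clock: 30.17
tool_pos: [0.4889, -0.3304, 0.0625]
orientation: [-39.3, 90.0, -21.0]
force: [0.2, -0.7, -2.8]
opening: 0.0458
at [ 488.9 -330.4   62.5] jaw 108.26 tool shift mm [40.   0.5 -0.2] twist 0.0029 deg 0.2
```

```bash
python3 -m pendant '[{"claw":34,"linear":[6,0,0],"twist":0},{"claw":34,"linear":[8,0,0],"twist":0},{"claw":34,"linear":[8,0,0],"twist":0},{"claw":34,"linear":[6,0,0],"twist":0},{"claw":34,"linear":[4,0,0],"twist":0},{"claw":34,"linear":[3,0,0],"twist":0},{"claw":34,"linear":[2,0,0],"twist":0},{"claw":34,"linear":[1,0,0],"twist":0},{"claw":34,"linear":[0,0,0],"twist":0},{"claw":34,"linear":[0,0,0],"twist":0}]'
```

```text
clock: 31.0
tool_pos: [0.489, -0.3304, 0.0246]
orientation: [-43.8, 90.0, -25.5]
force: [0.3, 0.7, -2.5]
opening: 0.0458
```

```bash
python3 -m pendant '[{"claw":34,"linear":[0.5,0,0],"twist":0},{"claw":34,"linear":[0.5,0,0],"twist":0},{"claw":34,"linear":[0.5,0,0],"twist":0},{"claw":34,"linear":[0.3,0,0],"twist":0},{"claw":34,"linear":[0,0,0],"twist":0},{"claw":34,"linear":[0,0,0],"twist":0},{"claw":34,"linear":[0,0,0],"twist":0},{"claw":34,"linear":[0,0,0],"twist":0},{"claw":34,"linear":[0,0,0],"twist":0},{"claw":34,"linear":[0,0,0],"twist":0}]'
```

```text
clock: 31.83
tool_pos: [0.4889, -0.3304, 0.0226]
orientation: [-110.2, 90.0, -91.9]
force: [0.3, 0.6, -3.0]
opening: 0.0463
```

```bash
python3 -m pendant '[{"claw":34,"linear":[0.5,0,0],"twist":0},{"claw":34,"linear":[0,0,0],"twist":0},{"claw":34,"linear":[0,0,0],"twist":0},{"claw":48,"linear":[0,0,0],"twist":0},{"claw":54,"linear":[0,0,0],"twist":0},{"claw":62,"linear":[0,0,0],"twist":0},{"claw":72,"linear":[0,0,0],"twist":0},{"claw":80,"linear":[0,0,0],"twist":0},{"claw":87,"linear":[0,0,0],"twist":0},{"claw":87,"linear":[0,0,0],"twist":0}]'
python3 -m pendant '[{"claw":87,"linear":[-5,0,0],"twist":0},{"claw":87,"linear":[-10,0,0],"twist":0},{"claw":87,"linear":[-20,0,0],"twist":0},{"claw":87,"linear":[-25,0,0],"twist":0.06},{"claw":87,"linear":[-25,0,0],"twist":0.1},{"claw":87,"linear":[-25,0,0],"twist":0.1},{"claw":87,"linear":[-25,0,0],"twist":0.1},{"claw":87,"linear":[-20,0,0],"twist":0.1},{"claw":87,"linear":[-10,0,0],"twist":0.087},{"claw":87,"linear":[0,0,0],"twist":0}]'
python3 - <<'E'
from h import *
im,d,w=cloud('wrist'); np.savez('w8.npz',im=im,d=d,w=w); save(im,'w8')
im,d,w=cloud('scene'); z=w[...,2]; save(im,'sc8')
k=(np.hypot(w[...,0]-.4886,w[...,1]+.33)<.06)&(z>.028)&(z<.06); print('pw',k.sum(),rect(w[k]),'top',np.median(z[k]),z[k].std())
k=(abs(w[...,0]-.66)<.085)&(abs(w[...,1]+.14)<.06)&(z>.024)&(z<.036); print('ink',rect(w[k]),np.median(z[k]))
cv2.imwrite('pics/c8.png',np.hstack([im[230:350,130:400],im[130:250,220:430]])[...,::-1])
plan(.6553,-.1391,.10,76.8)
E
```

```text
clock: 32.67
tool_pos: [0.4889, -0.3304, 0.022]
orientation: [-116.7, 90.0, -98.5]
force: [0.5, 0.3, 0.3]
opening: 0.0818
clock: 33.5
tool_pos: [0.4903, -0.331, 0.1913]
orientation: [-9.3, 89.7, -22.6]
force: [0.8, -0.1, 0.4]
opening: 0.0875
pw 878 (array([ 491. , -330.5]), array([102.8,  46.7]), 18.0) top 0.034598262887436566 0.0018042449512656927
ink (array([ 657.7, -140.2]), array([131.1,  63. ]), -13.0) 0.02852891309373972
at [ 488.9 -330.3  187.8] jaw 77.07 tool shift mm [ 88.  223.5 119.3] twist 0.0046 deg 0.3
```

View pics/c8.png

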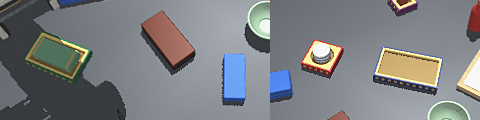

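The crop shows the paperweight seated in the green case and the inkstone alone and unmoved.

```bash
python3 -m pendant '[{"claw":87,"linear":[0,10,5.5],"twist":0},{"claw":87,"linear":[0,27,14.5],"twist":0},{"claw":87,"linear":[0,30,16],"twist":0},{"claw":87,"linear":[0,30,16],"twist":0},{"claw":87,"linear":[0,30,16],"twist":0},{"claw":87,"linear":[0,30,16],"twist":0},{"claw":87,"linear":[0,30,16],"twist":0},{"claw":87,"linear":[5,24,12.5],"twist":0},{"claw":87,"linear":[10,12,6.5],"twist":0},{"claw":87,"linear":[15,0,0],"twist":0}]'
python3 -m pendant '[{"claw":87,"linear":[20,0,0],"twist":0},{"claw":87,"linear":[20,0,0],"twist":0},{"claw":87,"linear":[15,0,0],"twist":0},{"claw":87,"linear":[10,0,0],"twist":0},{"claw":87,"linear":[5,0,0],"twist":0},{"claw":87,"linear":[0,0,0],"twist":0},{"claw":87,"linear":[0,0,0],"twist":0},{"claw":87,"linear":[0,0,0],"twist":0},{"claw":87,"linear":[0,0,0],"twist":0},{"claw":87,"linear":[0,0,0],"twist":0}]'
python3 -c "
from h import *
plan(.6553,-.1391,.012,76.8)"
```

```text
clock: 34.43
tool_pos: [0.6574, -0.1372, 0.156]
orientation: [-0.3, 90.0, -13.1]
force: [0.2, -1.3, 0.1]
opening: 0.0873
clock: 35.27
tool_pos: [0.6557, -0.1401, 0.0881]
orientation: [14.9, 89.9, 1.8]
force: [-0.3, -0.0, 0.5]
opening: 0.0873
at [ 655.7 -140.1   88.1] jaw 76.93 tool shift mm [76.1  0.8 -0.7] twist 0.0022 deg 0.1
```

```bash
python3 -m pendant '[{"claw":87,"linear":[10,0.5,-0.5],"twist":0},{"claw":87,"linear":[18,0.3,0],"twist":0},{"claw":87,"linear":[18,0,0],"twist":0},{"claw":87,"linear":[14,0,0],"twist":0},{"claw":87,"linear":[8,0,0],"twist":0},{"claw":87,"linear":[5,0,0],"twist":0},{"claw":87,"linear":[2,0,0],"twist":0},{"claw":87,"linear":[0,0,0],"twist":0},{"claw":87,"linear":[0,0,0],"twist":0},{"claw":87,"linear":[0,0,0],"twist":0}]'
python3 -c "
from h import *
plan(.6553,-.1391,.012,76.8)"
```

```text
clock: 36.1
tool_pos: [0.6556, -0.1392, 0.013]
orientation: [11.8, 89.9, -1.3]
force: [0.2, 0.9, -0.6]
opening: 0.087
at [ 655.6 -139.2   13. ] jaw 76.93 tool shift mm [ 1.   0.  -0.3] twist 0.0023 deg 0.1
```

```bash
python3 -m pendant '[{"claw":82,"linear":[1,0,0],"twist":0},{"claw":76,"linear":[0,0,0],"twist":0},{"claw":72,"linear":[0,0,0],"twist":0},{"claw":68,"linear":[0,0,0],"twist":0},{"claw":65,"linear":[0,0,0],"twist":0},{"claw":62,"linear":[0,0,0],"twist":0},{"claw":58,"linear":[0,0,0],"twist":0},{"claw":50,"linear":[0,0,0],"twist":0},{"claw":48,"linear":[0,0,0],"twist":0},{"claw":48,"linear":[0,0,0],"twist":0}]'
python3 -m pendant '[{"claw":48,"linear":[0,0,0],"twist":0},{"claw":48,"linear":[0,0,0],"twist":0},{"claw":48,"linear":[0,0,0],"twist":0},{"claw":48,"linear":[0,0,0],"twist":0},{"claw":48,"linear":[0,0,0],"twist":0},{"claw":48,"linear":[-2,0,0],"twist":0},{"claw":48,"linear":[-3,0,0],"twist":0},{"claw":48,"linear":[-5,0,0],"twist":0},{"claw":48,"linear":[-10,0,0],"twist":0},{"claw":48,"linear":[-10,0,0],"twist":0}]'
python3 -m pendant '[{"claw":48,"linear":[-20,0,0],"twist":0},{"claw":48,"linear":[-25,0,0],"twist":-0.05},{"claw":48,"linear":[-25,0,0],"twist":-0.09},{"claw":48,"linear":[-25,0,0],"twist":-0.09},{"claw":48,"linear":[-25,0,0],"twist":-0.09},{"claw":48,"linear":[-25,0,0],"twist":-0.09},{"claw":48,"linear":[-20,0,0],"twist":-0.09},{"claw":48,"linear":[-10,0,0],"twist":-0.09},{"claw":48,"linear":[0,0,0],"twist":-0.08},{"claw":48,"linear":[0,0,0],"twist":0}]'
python3 -c "
from h import *
plan(.715,.146,.24,115)"
```

```text
clock: 36.93
tool_pos: [0.655, -0.139, 0.0111]
orientation: [37.1, 90.0, 24.0]
force: [-0.7, 0.9, 0.7]
opening: 0.0621
clock: 37.77
tool_pos: [0.6545, -0.1393, 0.0415]
orientation: [-159.9, 89.9, -172.9]
force: [-0.2, 0.6, -4.7]
opening: 0.062
clock: 38.6
tool_pos: [0.6552, -0.1392, 0.2184]
orientation: [-19.8, 89.8, 5.7]
force: [0.8, 0.4, -5.1]
opening: 0.0618
at [ 655.2 -139.2  218.4] jaw 115.51 tool shift mm [-21.3 231.6 176.9] twist 0.0089 deg 0.5
```

```bash
python3 -m pendant '[{"claw":48,"linear":[-3,10,8],"twist":0},{"claw":48,"linear":[-3,22,19],"twist":0},{"claw":48,"linear":[-3,25,21],"twist":0},{"claw":48,"linear":[-3,25,21],"twist":0},{"claw":48,"linear":[-3,25,21],"twist":0},{"claw":48,"linear":[-3,25,21],"twist":0},{"claw":48,"linear":[-2,25,21],"twist":0},{"claw":48,"linear":[0,25,21],"twist":0},{"claw":48,"linear":[0,25,21],"twist":0},{"claw":48,"linear":[0,16,15],"twist":0}]'
python3 -m pendant '[{"claw":48,"linear":[0,9,8],"twist":0},{"claw":48,"linear":[0,0,0],"twist":0},{"claw":48,"linear":[0,0,0],"twist":0},{"claw":48,"linear":[0,0,0],"twist":0},{"claw":48,"linear":[0,0,0],"twist":0},{"claw":48,"linear":[0,0,0],"twist":0},{"claw":48,"linear":[0,0,0],"twist":0},{"claw":48,"linear":[0,0,0],"twist":0},{"claw":48,"linear":[0,0,0],"twist":0},{"claw":48,"linear":[0,0,0],"twist":0}]'
python3 - <<'E'
from h import *
look('w9',.643,.113,.11)
plan(.643,.113,.09,115)
E
```

```text
clock: 39.43
tool_pos: [0.7302, 0.1468, 0.2356]
orientation: [136.5, 89.9, 161.7]
force: [0.7, -0.7, -4.8]
opening: 0.0616
clock: 40.27
tool_pos: [0.7338, 0.1546, 0.2362]
orientation: [27.9, 90.0, 53.2]
force: [0.3, -0.3, -5.2]
opening: 0.0616
table 0.0011782877418416485
hollow 7622 (array([627.7, 104.4]), array([114.5,  78.7]), 25.0)
top 2899 (array([623.1, 102.3]), array([124. ,  97.3]), 25.3)
all 10565 (array([623.2, 102.4]), array([124.2,  97.3]), 25.3)
at [733.8 154.6 236.1] jaw 115.3 tool shift mm [146.1   1.2 -99.9] twist 0.0052 deg 0.3
```

View pics/w9.png

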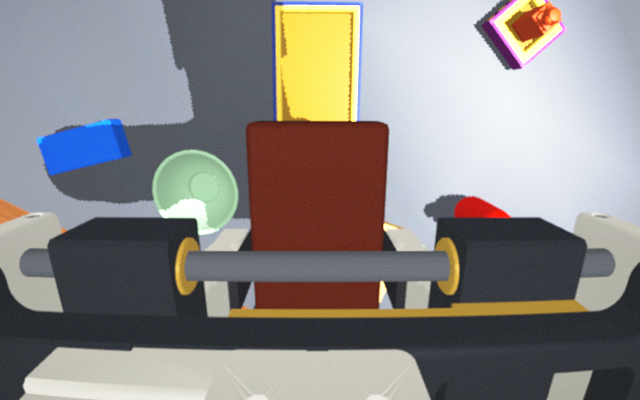

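The picture shows the blue case hollow from (281,10) to (355,120) px, its near end hidden by the level inkstone. The seat is at about (642, 111.3), yaw 25.2.

```bash
python3 -m pendant '[{"claw":48,"linear":[0,0,-10],"twist":0},{"claw":48,"linear":[0,0,-20],"twist":0},{"claw":48,"linear":[5,0,-22],"twist":0},{"claw":48,"linear":[10,0,-22],"twist":0},{"claw":48,"linear":[20,0,-17],"twist":0},{"claw":48,"linear":[25,0,-10],"twist":0},{"claw":48,"linear":[25,0,0],"twist":0},{"claw":48,"linear":[25,0,0],"twist":0},{"claw":48,"linear":[25,0,0],"twist":0},{"claw":48,"linear":[15,0,0],"twist":0}]'
python3 -m pendant '[{"claw":48,"linear":[8,0,0],"twist":0},{"claw":48,"linear":[4,0,0],"twist":0},{"claw":48,"linear":[0,0,0],"twist":0},{"claw":48,"linear":[0,0,0],"twist":0},{"claw":48,"linear":[0,0,0],"twist":0},{"claw":48,"linear":[0,0,0],"twist":0},{"claw":48,"linear":[0,0,0],"twist":0},{"claw":48,"linear":[0,0,0],"twist":0},{"claw":48,"linear":[0,0,0],"twist":0},{"claw":48,"linear":[0,0,0],"twist":0}]'
python3 -c "
from h import *
plan(.642,.1113,.0235,115.2)"
```

```text
clock: 41.15
tool_pos: [0.6413, 0.1113, 0.0836]
orientation: [169.4, 89.9, -165.3]
force: [-0.5, -0.3, -5.4]
opening: 0.0616
clock: 41.98
tool_pos: [0.6426, 0.1116, 0.0743]
orientation: [-3.6, 90.0, 21.7]
force: [0.1, -0.1, -4.9]
opening: 0.0619
at [642.6 111.6  74.3] jaw 115.31 tool shift mm [50.8 -0.1 -0.7] twist 0.002 deg 0.1
```

```bash
python3 -m pendant '[{"claw":48,"linear":[8,0,-0.5],"twist":0},{"claw":48,"linear":[12,0,0],"twist":0},{"claw":48,"linear":[11,0,0],"twist":0},{"claw":48,"linear":[7,0,0],"twist":0},{"claw":48,"linear":[4,0,0],"twist":0},{"claw":48,"linear":[3,0,0],"twist":0},{"claw":48,"linear":[2,0,0],"twist":0},{"claw":48,"linear":[1,0,0],"twist":0},{"claw":48,"linear":[0,0,0],"twist":0},{"claw":48,"linear":[0,0,0],"twist":0}]'
```

```text
clock: 42.82
tool_pos: [0.6423, 0.1115, 0.0264]
orientation: [-6.0, 90.0, 19.3]
force: [-0.3, -0.5, -4.9]
opening: 0.062
```

```bash
python3 -m pendant '[{"claw":48,"linear":[1,0,0],"twist":0},{"claw":48,"linear":[0.7,0,0],"twist":0},{"claw":48,"linear":[0.5,0,0],"twist":0},{"claw":48,"linear":[0.5,0,0],"twist":0},{"claw":48,"linear":[0.3,0,0],"twist":0},{"claw":48,"linear":[0,0,0],"twist":0},{"claw":48,"linear":[0,0,0],"twist":0},{"claw":48,"linear":[0,0,0],"twist":0},{"claw":48,"linear":[0,0,0],"twist":0},{"claw":48,"linear":[0,0,0],"twist":0}]'
```

```text
clock: 43.65
tool_pos: [0.6421, 0.1114, 0.0231]
orientation: [-111.9, 90.0, -86.6]
force: [-0.7, -0.3, -4.2]
opening: 0.0617
```

```bash
python3 -m pendant '[{"claw":48,"linear":[0.6,0,0],"twist":0},{"claw":48,"linear":[0,0,0],"twist":0},{"claw":48,"linear":[0,0,0],"twist":0},{"claw":64,"linear":[0,0,0],"twist":0},{"claw":68,"linear":[0,0,0],"twist":0},{"claw":74,"linear":[0,0,0],"twist":0},{"claw":80,"linear":[0,0,0],"twist":0},{"claw":87,"linear":[0,0,0],"twist":0},{"claw":87,"linear":[0,0,0],"twist":0},{"claw":87,"linear":[0,0,0],"twist":0}]'
python3 -m pendant '[{"claw":87,"linear":[-5,0,0],"twist":0},{"claw":87,"linear":[-10,0,0],"twist":0},{"claw":87,"linear":[-20,0,0],"twist":0},{"claw":87,"linear":[-25,0,0],"twist":0},{"claw":87,"linear":[-30,0,0],"twist":0},{"claw":87,"linear":[-30,0,0],"twist":0},{"claw":87,"linear":[-30,0,0],"twist":0},{"claw":87,"linear":[-30,0,0],"twist":0},{"claw":87,"linear":[-20,0,0],"twist":0},{"claw":87,"linear":[-10,0,0],"twist":0}]'
python3 -m pendant '[{"claw":87,"linear":[0,-20,0],"twist":0},{"claw":87,"linear":[0,-30,0],"twist":0},{"claw":87,"linear":[0,-30,0],"twist":0},{"claw":87,"linear":[0,-30,0],"twist":0},{"claw":87,"linear":[0,-30,0],"twist":0},{"claw":87,"linear":[0,-20,0],"twist":0},{"claw":87,"linear":[0,0,0],"twist":0},{"claw":87,"linear":[0,0,0],"twist":0},{"claw":87,"linear":[0,0,0],"twist":0},{"claw":87,"linear":[0,0,0],"twist":0}]'
python3 - <<'E'
from h import *
ims=[]
for c in ['scene','side']:
    im,d,w=cloud(c); z=w[...,2]; save(im,c+'9'); ims.append(im)
    for n,x,y,r,lo,hi in [('seal',.4852,.2936,.025,.03,.09),('pot',.4435,-.0025,.027,.036,.06),('pw',.4886,-.33,.06,.028,.06),('ink',.642,.1113,.08,.035,.06),('bottle',.715,.339,.04,.02,.13),('bowl',.808,.058,.06,.02,.06)]:
        k=(np.hypot(w[...,0]-x,w[...,1]-y)<r)&(z>lo)&(z<hi)
        print(c,n,k.sum(),*((rect(w[k]),np.round([np.median(z[k]),z[k].max(),z[k].std()],4)) if k.sum()>5 else ()))
cv2.imwrite('pics/end.png',cv2.resize(np.vstack(ims),None,fx=.75,fy=.75,interpolation=cv2.INTER_AREA)[...,::-1])
for c in ['scene','side']:
    D=np.load(c+'0.npz'); w=D['w']; z=w[...,2]
    for n,x,y,r,lo,hi in [('bottle',.715,.339,.04,.02,.13),('bowl',.808,.058,.06,.02,.06)]:
        k=(np.hypot(w[...,0]-x,w[...,1]-y)<r)&(z>lo)&(z<hi); print('before',c,n,rect(w[k]))
E
```

```text
clock: 44.48
tool_pos: [0.6421, 0.1114, 0.0224]
orientation: [-136.4, 90.0, -111.1]
force: [0.1, 0.3, 0.3]
opening: 0.0864
clock: 45.32
tool_pos: [0.6433, 0.1116, 0.2375]
orientation: [-7.2, 89.7, 18.1]
force: [-0.3, 0.6, 1.4]
opening: 0.087
clock: 46.15
tool_pos: [0.7101, -0.0324, 0.2326]
orientation: [98.1, 90.0, 123.4]
force: [0.2, 0.2, -0.5]
opening: 0.0873
scene seal 0
scene pot 206 (array([445.9,  -3.5]), array([44. , 43.8]), 81.7) [0.0407 0.0442 0.0017]
scene pw 872 (array([ 491.3, -330.2]), array([101.9,  46. ]), 18.4) [0.0346 0.0395 0.0018]
scene ink 412 (array([679. , 127.7]), array([63.6, 54.7]), -63.4) [0.0406 0.0442 0.0017]
scene bottle 378 (array([701.3, 346.8]), array([39.6, 34.8]), -9.7) [0.0667 0.1121 0.025 ]
scene bowl 548 (array([809.3,  42. ]), array([95.2, 84.9]), 33.6) [0.0316 0.0434 0.0066]
side seal 124 (array([482.8, 289. ]), array([21.4, 18.9]), -29.0) [0.0494 0.063  0.0093]
side pot 323 (array([441.7,  -2.3]), array([44.6, 43.9]), -82.6) [0.0424 0.0455 0.002 ]
side pw 1630 (array([ 489.3, -329.5]), array([101. ,  46.8]), 18.3) [0.0366 0.0399 0.0012]
side ink 893 (array([640.7, 112.2]), array([133. ,  64.6]), 25.2) [0.0418 0.0461 0.0017]
side bottle 368 (array([694.3, 346.2]), array([35. , 31.8]), -50.1) [0.0646 0.1112 0.0256]
side bowl 497 (array([808. ,  46.2]), array([98.7, 83.9]), 7.9) [0.0319 0.0424 0.0064]
before scene bottle (array([703.6, 345.7]), array([41., 34.]), 38.7)
before scene bowl (array([809. ,  42.6]), array([95.2, 86. ]), 30.9)
before side bottle (array([693.3, 346.8]), array([36.1, 32.1]), -57.5)
before side bowl (array([809.2,  45.5]), array([99.5, 83.9]), 5.7)
```

View pics/end.png

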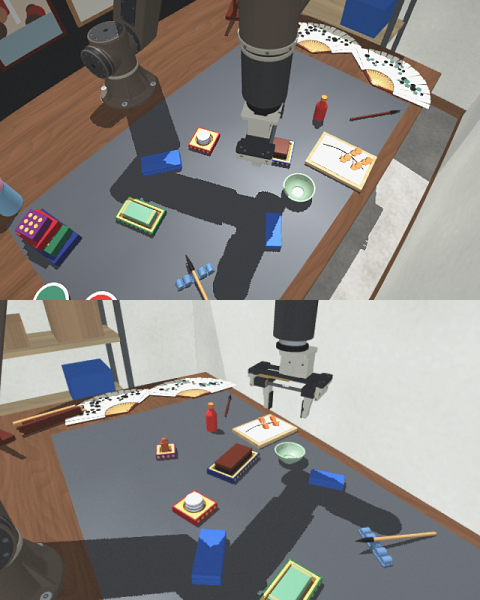

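The final view shows all four pieces flat in their own cases. Their tops are at about 62, 42, 36 and 42 mm, as expected. The bottle, bowl and blue look-alikes are where they were, and the gripper is open and clear.

```bash
python3 -c "
from plant import *
print(close_job())"
```

```text
the job is handed in; nothing more can be done
None
```

I took the pile apart from the top down (seal, pot, paperweight, inkstone) and set each piece in its own case. The job was handed in at about 46 s, with the gripper open and clear of everything.

**Seating:** In the last side-camera check, the tops of the pieces read about 63, 42, 37 and 42 mm above the table. Fully seated they should read 62, 42, 36 and 42 mm. The pieces' centres and yaws agree with their hollows to within a few millimetres and about a degree. The seal's outline was too partial to give a reliable yaw.

**Bystanders:** The bottle and bowl are unmoved within measuring noise. The blue look-alikes were never touched and look unmoved in the last pictures. Wrist force readings stayed within about 6 N.

**Gaps in the last checks:**
- **Seal:** The scene camera could not see it because the arm was in the way. Its final check rests on the side camera alone.
- **Inkstone:** The scene camera saw only part of it, so its position also comes from the side camera.
- **Camera disagreement:** The two cameras differ by 2–4 mm in position, about what their calibration allows.

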